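# Gauge the sled runners

## Robot

A 6-joint arm with a two-finger parallel gripper is mounted at the origin on the work surface. World frame = base frame: x ahead of the robot, y to its left, z up, the work surface at z = 0. Lengths are in m, angles in rad, forces in N, time in s.
With the tool pointing down it reaches from about 0.35 to 0.8 m from the base axis. Payload 7.3 kg.
Tool frame: the origin (TCP) lies between the finger pads; the fingertips stand 25 mm ahead of it and the grasp point (between the pads) lies 6 mm ahead of it (r.tip_extent is the distance from the TCP to the fingertips, in m); z points along the fingers, y is the direction in which the jaws open and shut (so a half turn about z gives the same grasp; the last joint's range is limited). The gripper opens to 85 mm and grips with 20 to 120 N. Pads are 22 mm wide; open, the fingers measure 114 mm over their backs; the gripper's body (76 mm by 85 mm) begins 54 mm behind the grasp point. The pads swing forward as they close: fully open they stand 13 mm farther back than shut.
Start: joints at [1.001, 0.342, 1.524, -0, 1.275, -0.146], TCP at [0.216, 0.479, 0.256] pointing down, gripper open.
Joint ranges: [-2.53, 2.53], [-0.77, 2.02], [0.04, 2.7], [-1, 4.14], [0.28, 2.66], [-3.11, 3.11]. Speed limits (rad/s): [2.57, 2.57, 3.14, 3.14, 3.14, 3.14].

## Interface

Orientations are given as a unit quaternion [x, y, z, w].
In Python, from workcell import r, command_gripper, optics gives the robot as it stands. The module is installed in compiled form; this text tells all that it offers. Calls block until the motion is done:
- r.reach(position, orientation): joint-space move of the TCP to a pose.
- r.move_straight(position, orientation=None, speed=0.15, max_force=None): straight line of the TCP; orientation=None keeps the orientation; speed is the mean speed in m/s. With max_force (N) it stops when the force on the tool has changed by that much, and returns True; else False.
- r.movej(angles): joint-space move.
- command_gripper(opening, force=None): finger opening in m; force is the grip in N (None keeps the last); returns when the fingers have stopped.
- r.hold(seconds).
- r.solve_ik(position, orientation): joint angles nearest the present ones, or None.
- r.read_state(): the state.
- optics.get_image(name): name is "scene" or "side" or "wrist"; returns (picture, depth): 420x560x3 uint8, red, green, blue; 420x560 float32, m along the optical axis (not along the pixel's ray), 0 where there is no reading.
- optics.camera_model(name): a dict with "K" (3x3 intrinsics, pixels), "k1" (the pictures are not rectified: a ray, as slopes to the right and down, at radius r is drawn at 1 + k1 r^2 times it, then the intrinsics apply), "R" (3x3) and "t" (3): a world point X has camera coordinates R X + t; the wrist camera has in their place "tool_from_camera" (4x4, takes a point from camera to tool coordinates, whose origin is the TCP and whose axes are the flange's). Camera axes: x right, y down, z forward; pixel columns grow to the right and rows downward; lengths in m; the calibration is good to about 2 mm. A picture is of the moment at which its call begins: read the wrist's pose just before it. camera_model takes no time and is no camera call.
A pose or a line that the arm cannot do raises r.PlanningError and nothing moves.
- r.finish_job(): hands the job in, once; it reports no verdict.
The state is a dict: "time_s": time; "joint_positions": joint angles; "dq": joint speeds; "tau": joint torques, N m; "eef_pos": TCP position; "eef_rot": TCP orientation; "contact_force": force on the tool from outside, world axes, zero at the start; "torque": the same for the moment, N m; "grip_width": finger opening in m.
Only numpy, scipy, OpenCV 4.12 (cv2) and the standard library are available. Lean on these libraries where they do the work, as an engineer would, in place of code of your own. Each camera call takes 0.05 s, during which the arm holds its last target.

## Task

Three sled runners wait in a row in the infeed lane of the gauge: push them along it, so that every runner whose foot fits slides through between the brass jaws (never lifted over them) and stands wholly past the jaws on the outfeed. When one binds at the jaws, do not force it: lift it out and set it upright on the floor of the red tray, then carry on. Leave the glue bottle, the screwdriver and the push stick alone.

Things in the scene. Friction and masses are not known exactly. Their poses are not given: they have to be found in the camera images.
- gauge: fixed go gauge: plywood deck 110 mm wide (x), 465 mm long (y from -240 to +225 mm), 12 mm thick, with a lane along its y axis at x = 0, fed towards +y. Runners stand on the deck. Two aluminium rails, 10 mm wide, 57 mm apart inside and 29 mm above the deck, guide the caps with 1.5 mm play a side. Infeed end open. Origin: underside of the deck, on the lane's centre line, z up
- jaws: two rigid brass jaws fixed in the lane; origin and axes as gauge. Slot 39 mm wide from y = 20 mm (mouth, rounded corners) to y = 45 mm (exit). They stand 22 mm above the deck: caps pass over them, only feet are gauged. Brass lugs outside the rails, 26 mm above the deck. A 36 mm foot slides through; a too wide one stops with its front end at y = 20 to 28 mm
- mouth (a point): point on the deck in the middle of the jaws' entrance (gauge x = 0, y = 20 mm, 12 mm above the gauge's origin); axes as the gauge. The outfeed begins 25 mm farther along y, at the exit of the jaws, and ends at a wooden end stop 20 mm high, its face 197 mm from this point
- runner_a: T-section runner: aluminium foot under a brown wooden cap, 70 mm long (its y, along the lane), 46 mm high, 0.2 kg. Cap 54 mm wide (x), 24 to 46 mm above the underside, hides the foot from above. Foot 36 mm wide, but one of the three is too wide (45 mm) under the same cap. Origin: centre of underside, z up. Starts in the infeed lane, order random
- runner_b: T-section runner: aluminium foot under a brown wooden cap, 70 mm long (its y, along the lane), 46 mm high, 0.2 kg. Cap 54 mm wide (x), 24 to 46 mm above the underside, hides the foot from above. Foot 36 mm wide, but one of the three is too wide (45 mm) under the same cap. Origin: centre of underside, z up. Starts in the infeed lane, order random
- runner_c: T-section runner: aluminium foot under a brown wooden cap, 70 mm long (its y, along the lane), 46 mm high, 0.2 kg. Cap 54 mm wide (x), 24 to 46 mm above the underside, hides the foot from above. Foot 36 mm wide, but one of the three is too wide (45 mm) under the same cap. Origin: centre of underside, z up. Starts in the infeed lane, order random
- tray: red open tray for rejects, fixed to the bench: 130 x 130 mm outside, walls 5 mm thick and 22 mm high, inner floor 5 mm above the origin, which is the centre of its underside; z up
- glue: bystander: white glue bottle with a blue label, 56 mm across, 160 mm high, standing; origin at the centre of its underside
- screwdriver: bystander: screwdriver with a red handle, 200 mm long, lying along its x; origin on its underside
- push_stick: bystander: flat orange push stick, about 250 mm long along its x, 18 mm thick, lying; origin on its underside
Things that resemble listed ones, but are neither listed nor needed, are in the scene too. Leave any pink, purple or turquoise look-alike of the runner_a alone.

How it is judged:
By the outcome, as a careful person would: the job done as asked, in the order asked, and still so for the second after the job is handed in, with the robot touching nothing.
It also fails if it takes over 64 s, if anything falls off the work surface, if the arm or the gripper's body presses on something with over 40 N, if the wrist force passes 120 N, or if a joint passes its speed limit or range.

## Working session

There is one attempt and no reset: what is moved stays moved. The work goes in short steps, each a Python script; the robot and the scene stay as the last script left them, time stands still between calls to the robot, and variables do not carry over. Pictures are saved under pics/ and viewed, and the job is handed in when it is done.

```bash
mkdir -p pics; ls; python3 - <<'E'
from workcell import r,optics
import cv2
for n in ("scene","side","wrist"):
    s=r.read_state()
    im,d=optics.get_image(n)
    cv2.imwrite(f"pics/{n}0.png",im[:,:,::-1])
    import numpy as np; np.save(f"pics/{n}0.npy",d)
    print(n,optics.camera_model(n))
print(s)
E
```

```text
pics
scene {'K': array([[498.29316872,   0.        , 274.24876112],
       [  0.        , 498.29316872, 210.67567054],
       [  0.        ,   0.        ,   1.        ]]), 'k1': -0.16566948410909652, 'R': array([[-0.58304925,  0.81242271, -0.00478741],
       [ 0.69026816,  0.49225802, -0.53029416],
       [-0.42846638, -0.31249221, -0.8478002 ]]), 't': array([ 0.30850502, -0.29391176,  1.64387295])}
side {'K': array([[541.08404953,   0.        , 274.07216366],
       [  0.        , 541.08404953, 210.88308424],
       [  0.        ,   0.        ,   1.        ]]), 'k1': -0.11321573704084716, 'R': array([[-0.36498094, -0.93099903, -0.00545174],
       [-0.60105203,  0.24009515, -0.76229311],
       [ 0.71100308, -0.27494568, -0.64720901]]), 't': array([0.15137416, 0.3362536 , 1.25813672])}
wrist {'K': array([[290.05280627,   0.        , 280.3709312 ],
       [  0.        , 290.05280627, 211.13595719],
       [  0.        ,   0.        ,   1.        ]]), 'k1': -0.03732256436638418, 'tool_from_camera': array([[-6.82787380e-04, -9.51828045e-01, -3.06631547e-01,
         7.96863698e-02],
 
[... 235 characters left out ...]
  1.00000000e+00]])}
{'time_s': 0.1, 'joint_positions': array([ 1.00098441e+00,  3.42675961e-01,  1.52490180e+00, -9.79149657e-06,
        1.27541830e+00, -1.45978066e-01]), 'dq': array([-0.00100538, -0.00117611, -0.00215203, -0.00031395, -0.00210829,
       -0.0013423 ]), 'tau': array([ 2.10625723e-03, -4.34446836e+01, -2.46490556e+01, -8.48667423e-05,
        4.65712423e-03,  4.92378729e-05]), 'eef_pos': array([0.21570814, 0.47828852, 0.25569042]), 'eef_rot': array([ 2.10332882e-01,  9.77629575e-01, -6.58882054e-04, -2.41423372e-04]), 'contact_force': array([-0.16616019, -0.55890467, -0.42682788]), 'torque': array([-0.0025932 , -0.00964466, -0.02605384]), 'grip_width': 0.08498577174375871}
```

View pics/scene0.png

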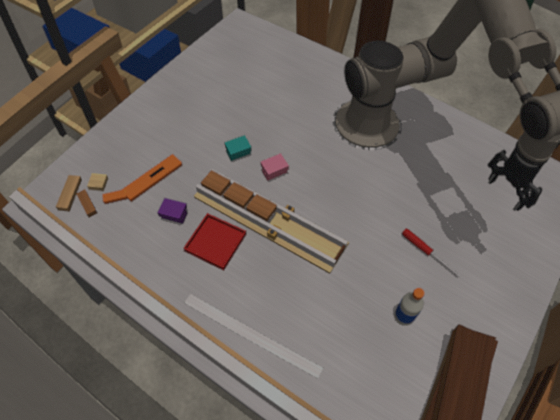

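View pics/side0.png

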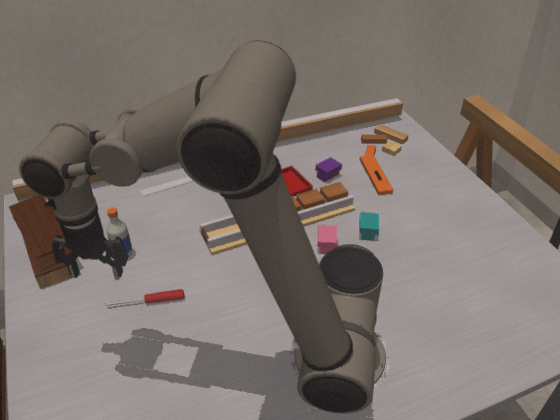

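View pics/wrist0.png

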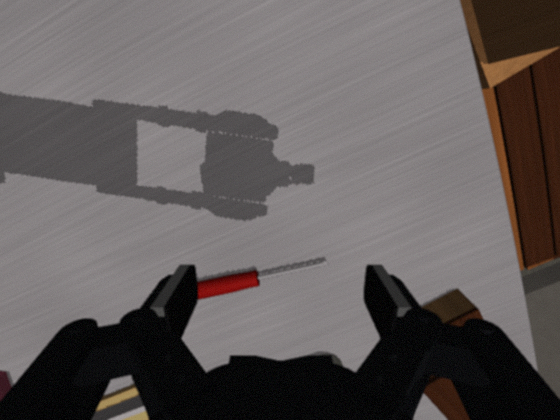

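The scene view shows the gauge from about (200,185) to (340,255). The brown runners in its lane are at (215,182), (238,193) and (262,206), the brass lugs at (288,211) and (272,233), and the red tray at (215,241). The look-alikes are teal (238,147), pink (275,166) and purple (173,210), plus loose wood scraps at (68,192), (87,203) and (97,181). I'm choosing the three brown ones in the lane and will check them in a crop.

```bash
cat > h.py <<'E'
import numpy as np, cv2
from workcell import r,optics,command_gripper
from scipy.spatial.transform import Rotation as Rot
def ray(name,u,v,Twc=None):
    m=optics.camera_model(name);K=m["K"];k1=m["k1"]
    p=cv2.undistortPoints(np.array([[[u,v]]],float),K,np.array([k1,0,0,0,0.]))[0,0]
    return np.array([p[0],p[1],1.])
def pose(name,s=None):
    m=optics.camera_model(name)
    if name!="wrist": return m["R"].T,-m["R"].T@m["t"]
    T=m["tool_from_camera"];R=Rot.from_quat(s["eef_rot"]).as_matrix()
    return R@T[:3,:3], R@T[:3,3]+s["eef_pos"]
def onz(name,u,v,z,s=None):
    R,c=pose(name,s);d=R@ray(name,u,v);return c+d*(z-c[2])/d[2]
def bydepth(name,u,v,dep,s=None):
    R,c=pose(name,s);return c+R@ray(name,u,v)*dep
def proj(name,X,s=None):
    m=optics.camera_model(name);R,c=pose(name,s);p=R.T@(np.array(X)-c);x=p[:2]/p[2]
    x=x*(1+m["k1"]*(x@x));return m["K"][:2,:2]@x+m["K"][:2,2]
E
python3 - <<'E'
import cv2
im=cv2.imread("pics/scene0.png")
cv2.imwrite("pics/crop0.png",cv2.resize(im[165:275,175:355],None,fx=4.4,fy=4.4,interpolation=cv2.INTER_CUBIC))
E
```

```text
(no output)
```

View pics/crop0.png

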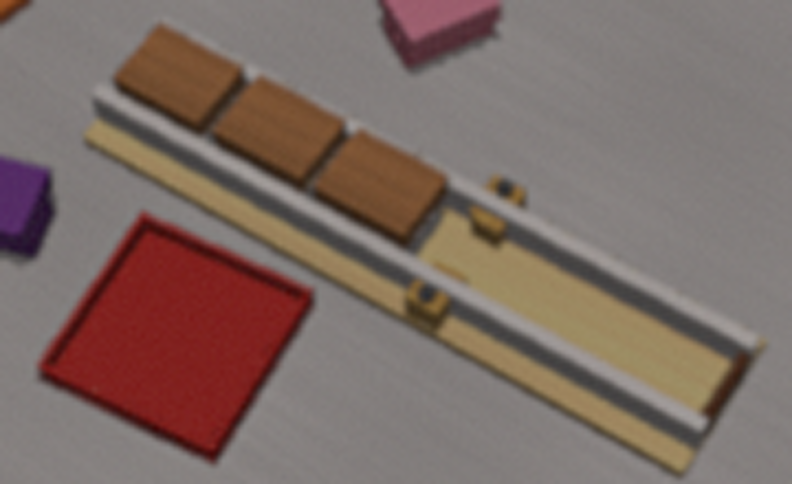

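The crop shows three brown caps between the rails on the infeed side, with the end stop at far right. The feed direction therefore runs left to right in the image.

```bash
python3 - <<'E'
from h import *
np.set_printoptions(precision=4,suppress=True)
c=lambda u,v:(175+(u+.5)/4.4-.5,165+(v+.5)/4.4-.5)
P={k:onz("scene",*c(*uv),z) for k,uv,z in [("in_near",(85,135),.012),("out_near",(687,474),.012),("out_far",(763,340),.012),("railnear_out",(700,425),.041),("railnear_in",(97,92),.041),("railfar_out",(757,342),.041),
("capA1",(112,78),.058),("capA2",(160,24),.058),("capA3",(243,70),.058),("capA4",(200,127),.058),("capC1",(447,187),.058),("capC2",(405,238),.058),("capC3",(315,183),.058),("capC4",(360,130),.058),
("trayL",(42,370),.022),("trayT",(143,215),.022),("trayR",(312,293),.022),("trayB",(215,460),.022)]}
for k,v in P.items(): print(k,v)
a=P["out_near"]-P["in_near"];print(np.linalg.norm(a),np.degrees(np.arctan2(a[1],a[0])))
a=P["out_far"]-P["out_near"];print(np.linalg.norm(a),np.degrees(np.arctan2(a[1],a[0])))
t=sum(P[k] for k in("trayL","trayR","trayT","trayB"))/4;print("tray",t)
for n in ("LT","TR","RB"):
  a=P["tray"+n[1]]-P["tray"+n[0]];print(np.linalg.norm(a),np.degrees(np.arctan2(a[1],a[0])))
E
```

```text
in_near [ 0.5619 -0.2709  0.012 ]
out_near [0.538  0.1947 0.012 ]
out_far [0.4306 0.1841 0.012 ]
railnear_out [0.5187 0.1886 0.041 ]
railnear_in [ 0.5432 -0.2709  0.041 ]
railfar_out [0.4495 0.187  0.041 ]
capA1 [ 0.5365 -0.2605  0.058 ]
capA2 [ 0.4836 -0.2629  0.058 ]
capA3 [ 0.481  -0.1934  0.058 ]
capA4 [ 0.533 -0.188  0.058]
capC1 [ 0.4773 -0.0301  0.058 ]
capC2 [ 0.5236 -0.0295  0.058 ]
capC3 [ 0.5239 -0.1006  0.058 ]
capC4 [ 0.4744 -0.1016  0.058 ]
trayL [ 0.7177 -0.1717  0.022 ]
trayT [ 0.592  -0.1929  0.022 ]
trayR [ 0.5741 -0.067   0.022 ]
trayB [ 0.7025 -0.044   0.022 ]
0.4662098390351609 92.93419774958227
0.10792965573383007 -174.3613585588989
tray [ 0.6466 -0.1189  0.022 ]
0.1275318341792759 -170.40402079636493
0.12718358240278316 98.07298905589845
0.13039282634062863 10.185600515312801
```

```bash
cat >> h.py <<'E'
def Q(a):  # tool x at world yaw a (deg), z down
    a=np.radians(a);x=np.array([np.cos(a),np.sin(a),0]);z=np.array([0,0,-1.]);return Rot.from_matrix(np.column_stack([x,np.cross(z,x),z])).as_quat()
np.set_printoptions(precision=4,suppress=True)
def snap(name,fn):
    s=r.read_state();im,d=optics.get_image(name);cv2.imwrite("pics/"+fn+".png",im[:,:,::-1]);np.savez("pics/"+fn+".npz",d=d,eef_pos=s["eef_pos"],eef_rot=s["eef_rot"]);return im,d,s
E
python3 - <<'E'
from h import *
print(r.tip_extent,r.solve_ik([.46,-.02,.33],Q(93)))
r.reach([.48,-.0,.33],Q(93))
snap("wrist","w1")
s=r.read_state();print(s["time_s"],s["eef_pos"],s["joint_positions"],s["contact_force"])
E
```

```text
0.025 [-0.2102  0.1704  1.552  -0.      1.4193 -0.2625]
2.1917 [0.4799 0.0008 0.3299] [-0.1583  0.2083  1.5045  0.0002  1.4291 -0.2122] [-0.7964  1.0155 -0.0087]
```

View pics/w1.png

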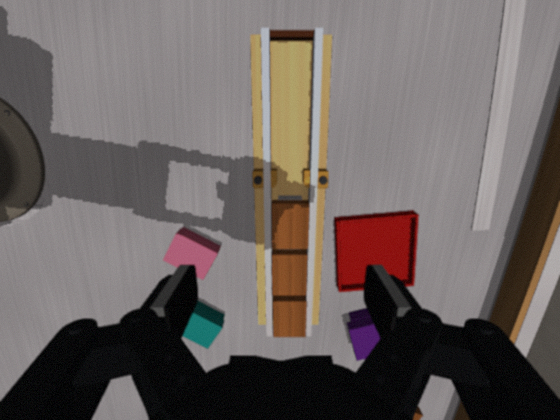

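```bash
python3 - <<'E'
import cv2,numpy as np
im=cv2.imread("pics/w1.png")
a=cv2.resize(im[20:200,240:345],None,fx=3.3,fy=3.3,interpolation=cv2.INTER_CUBIC)
b=cv2.resize(im[160:340,240:345],None,fx=3.3,fy=3.3,interpolation=cv2.INTER_CUBIC)
cv2.imwrite("pics/w1c.png",np.hstack([a,np.zeros((a.shape[0],20,3),np.uint8),b]))
E
```

```text
(no output)
```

View pics/w1c.png

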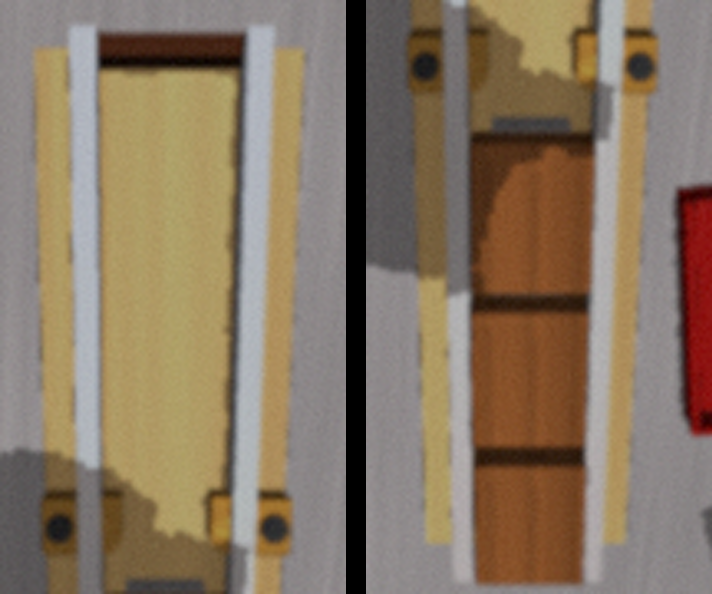

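```bash
cat > m.py <<'E'
from h import *
s=dict(np.load("pics/w1.npz"))
A=lambda u,v:(240+(u+.5)/3.3-.5,20+(v+.5)/3.3-.5)
B=lambda u,v:(240+(u-366.5+.5)/3.3-.5,160+(v+.5)/3.3-.5)
P={"deckOL":(A(34,48),.012),"deckOR":(A(304,48),.012),"deckIL":(B(427,544),.012),"deckIR":(B(626,544),.012),
"railOL_o":(A(68,26),.041),"railOL_i":(A(97,26),.041),"railOR_i":(A(247,26),.041),"railOR_o":(A(275,26),.041),
"railIL_o":(B(456,583),.041),"railIL_i":(B(474,583),.041),"railIR_i":(B(583,583),.041),"railIR_o":(B(602,583),.041),
"stop":(A(172,34),.032),"lugs mid":(A(166,525),.038),
"capfrontL":(B(471,137),.058),"capfrontR":(B(594,137),.058),"gap1":(B(530,303),.058),"gap2":(B(530,456),.058),"rear":(B(530,583),.058),
"t1":((335,219),.022),"t2":((414,213),.022),"t3":((415,284),.022),"t4":((340,290),.022)}
W={k:onz("wrist",*uv,z,s) for k,(uv,z) in P.items()}
for k in W: print(k,W[k])
m=lambda *k:sum(W[i] for i in k)/len(k)
o=m("deckOL","deckOR");i=m("deckIL","deckIR");print("deck ctr",o,i,o-i,np.degrees(np.arctan2(*(o-i)[1::-1])),np.linalg.norm(o-i))
o=m("railOL_o","railOR_o","railOL_i","railOR_i");i=m("railIL_o","railIR_o","railIL_i","railIR_i");print("rail ctr",o,i,np.degrees(np.arctan2(*(o-i)[1::-1])),np.linalg.norm(o-i))
print("tray",m("t1","t2","t3","t4"))
E
python3 m.py
```

```text
deckOL [0.4284 0.1856 0.012 ]
deckOR [0.5376 0.1915 0.012 ]
deckIL [ 0.453  -0.2788  0.012 ]
deckIR [ 0.5626 -0.273   0.012 ]
railOL_o [0.4441 0.1867 0.041 ]
railOL_i [0.455  0.1872 0.041 ]
railOR_i [0.5113 0.1903 0.041 ]
railOR_o [0.5218 0.1909 0.041 ]
railIL_o [ 0.4703 -0.2789  0.041 ]
railIL_i [ 0.4797 -0.2784  0.041 ]
railIR_i [ 0.5367 -0.2754  0.041 ]
railIR_o [ 0.5466 -0.2749  0.041 ]
stop [0.4835 0.1883 0.032 ]
lugs mid [ 0.4929 -0.0024  0.038 ]
capfrontL [ 0.468  -0.0315  0.058 ]
capfrontR [ 0.52   -0.0287  0.058 ]
gap1 [ 0.4978 -0.1074  0.058 ]
gap2 [ 0.5028 -0.1874  0.058 ]
rear [ 0.5075 -0.2619  0.058 ]
t1 [ 0.5677 -0.0654  0.022 ]
t2 [ 0.6901 -0.049   0.022 ]
t3 [ 0.7171 -0.1747  0.022 ]
t4 [ 0.5906 -0.1922  0.022 ]
deck ctr [0.483  0.1886 0.012 ] [ 0.5078 -0.2759  0.012 ] [-0.0248  0.4645  0.    ] 93.05230403426373 0.46514603868627735
rail ctr [0.483  0.1888 0.041 ] [ 0.5083 -0.2769  0.041 ] 93.10538163471801 0.466380297039684
tray [ 0.6414 -0.1203  0.022 ]
```

Both views agree to about 3 mm. The deck length comes out at 0.4651 m (given 0.465) and the gauge yaw at 3.08°. The grey foot visible under the front runner measures about 34 mm, so that one looks good. Next I push the train from behind with closed fingers, set low and narrow across the lane.

```bash
cat >> h.py <<'E'
O=np.array([.495,-.0352]);YAW=3.08
dY=np.array([-np.sin(np.radians(YAW)),np.cos(np.radians(YAW))]);dX=np.array([dY[1],-dY[0]])
def G(x,y,z): p=O+dX*x+dY*y;return np.array([p[0],p[1],.012+z])   # gauge coords, z above deck, m
def toG(p): d=np.array(p[:2])-O;return np.array([d@dX,d@dY,p[2]-.012])
def st(tag=""):
    s=r.read_state();print(tag,"t",round(s["time_s"],2),"G mm",toG(s["eef_pos"])*1e3,"F",s["contact_force"],"w",round(s["grip_width"],4));return s
E
python3 - <<'E'
from h import *
command_gripper(0.0,force=40)
q=Q(YAW)
r.reach(G(0,-.285,.12),q); st()
r.move_straight(G(0,-.285,.040),q,speed=.12,max_force=15); st("down")
x=r.move_straight(G(0,-.20,.040),q,speed=.05,max_force=8); st(x)
snap("wrist","w2");snap("scene","s2")
E
```

```text
t 4.37 G mm [   0.5614 -284.4925  120.702 ] F [-0.5744 -0.0185  0.0556] w 0.0
down t 5.18 G mm [   0.5154 -285.2406   40.763 ] F [ 0.2497  0.3208 -0.4117] w -0.0002
False t 7.03 G mm [   0.0694 -200.0942   40.0661] F [ 0.0925 -0.9278  0.807 ] w -0.0002
```

View pics/w2.png

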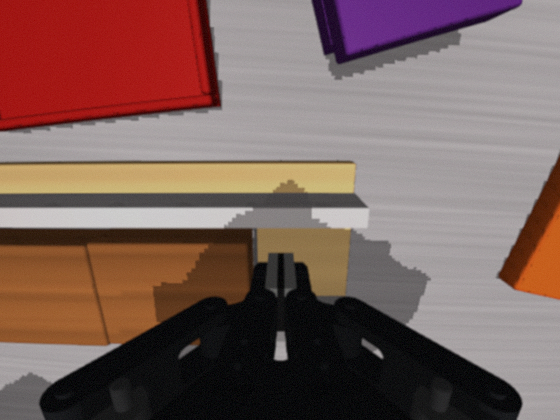

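View pics/s2.png

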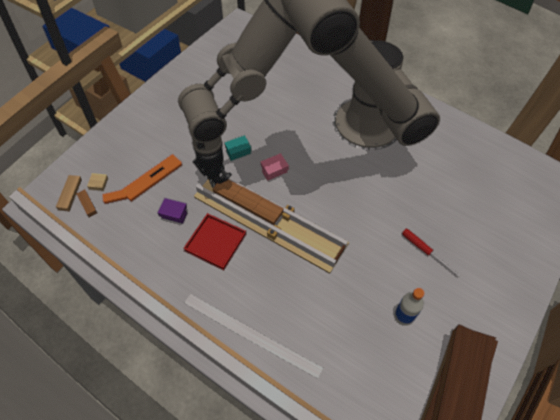

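The train is closed up, with the rear cap edge at column 252 of the wrist view against the fingers. Force is low. I'll continue the push.

```bash
python3 - <<'E'
from h import *
s=dict(np.load("pics/w2.npz"));print("rear G",toG(onz("wrist",252,250,.058,s))*1e3)
x=r.move_straight(G(0,-.055,.040),Q(YAW),speed=.05,max_force=8); st(x)
snap("wrist","w3");snap("scene","s3");st()
im=cv2.imread("pics/s3.png");cv2.imwrite("pics/s3c.png",cv2.resize(im[165:275,175:355],None,fx=4.4,fy=4.4,interpolation=cv2.INTER_CUBIC))
E
```

```text
rear G [  24.4645 -187.2297   46.    ]
True t 9.56 G mm [ -0.0582 -63.3092  40.0291] F [ 0.3073 -2.7045  1.5747] w 0.0001
 t 9.66 G mm [ -0.0731 -63.3614  39.8903] F [-0.5691 -2.8362  0.8466] w -0.0001
```

View pics/w3.png

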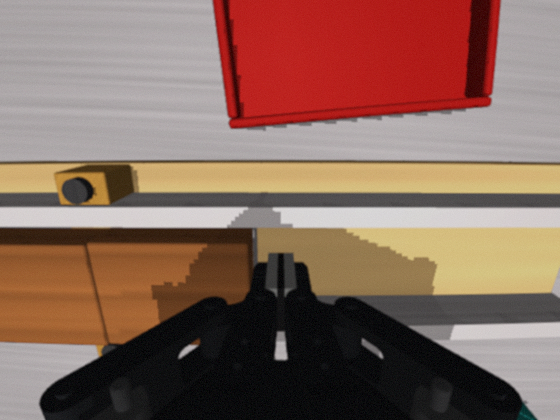

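View pics/s3c.png

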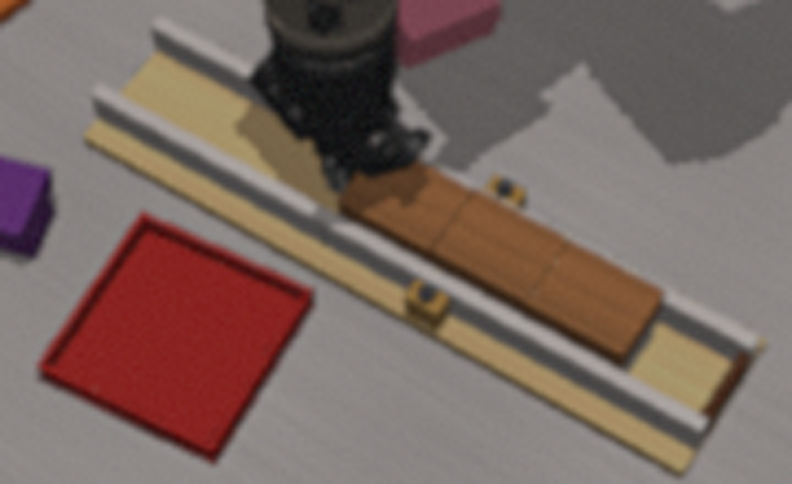

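The push stopped on force with the last runner's rear at about -50 mm, so its front is at y≈20, right at the mouth. The other two passed freely (front cap near crop (645,325)). Before lifting it, I'll look at the rear face of its foot to confirm it is too wide.

```bash
python3 - <<'E'
from h import *
r.move_straight(G(0,-.095,.040),Q(YAW),speed=.1)
r.move_straight(G(0,-.095,.14),Q(YAW),speed=.2)
r.reach(G(0,-.05,.14),Q(YAW-90)); st()
snap("wrist","w4")
E
```

```text
t 12.24 G mm [ -0.2067 -50.0018 139.4595] F [ 0.3082  0.4361 -0.1313] w -0.0001
```

View pics/w4.png

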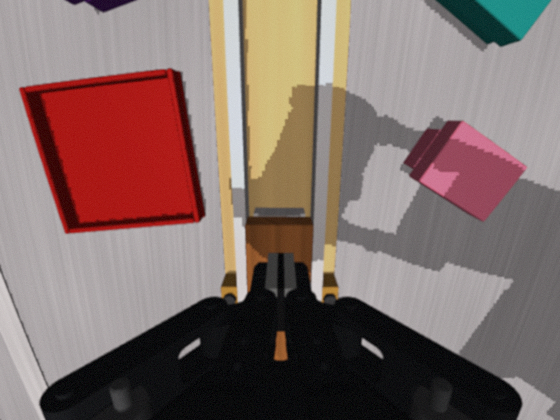

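```bash
python3 - <<'E'
from h import *
s=dict(np.load("pics/w4.npz"))
im=cv2.imread("pics/w4.png");cv2.imwrite("pics/w4c.png",cv2.resize(im[190:260,230:330],None,fx=8,fy=8,interpolation=cv2.INTER_CUBIC))
for c in (254,305):print(toG(onz("wrist",c,211,.018,s))*1e3)
for c in (246.5,313):print(toG(onz("wrist",c,219,.058,s))*1e3)
E
```

```text
[ 22.8813 -46.902    6.    ]
[-23.5727 -46.8828   6.    ]
[ 25.0986 -53.2967  46.    ]
[-26.3055 -53.2735  46.    ]
```

View pics/w4c.png

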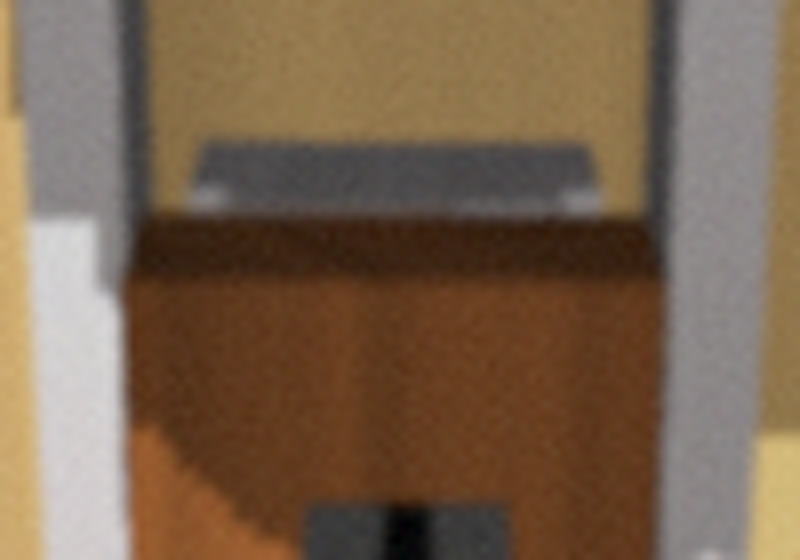

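The bound runner's foot measures about 46 mm wide (51 mm measured for the 54 mm cap), so it is the 45 mm one. Now I'll lift it out across the cap.

```bash
python3 - <<'E'
from h import *
q=Q(YAW-90)
command_gripper(.072,force=45)
r.move_straight(G(-.0003,-.015,.10),q,speed=.15)
x=r.move_straight(G(-.0003,-.015,.055),q,speed=.08,max_force=10); st(x)
command_gripper(.03,force=45); st("grip")
snap("wrist","w5")
r.move_straight(G(-.0003,-.015,.075),q,speed=.05); st("lift")
r.move_straight(G(-.0003,-.015,.16),q,speed=.15); st("lift2")
snap("wrist","w6"); snap("scene","s6")
im=cv2.imread("pics/s6.png");cv2.imwrite("pics/s6c.png",cv2.resize(im[135:275,175:355],None,fx=4.2,fy=4.2,interpolation=cv2.INTER_CUBIC))
E
```

```text
False t 14.19 G mm [  0.0126 -15.2308  55.3054] F [0.4551 0.2843 0.5775] w 0.0721
grip t 14.5 G mm [  0.2945 -15.2015  55.9216] F [ 0.1073 -0.7618  5.8969] w 0.0527
lift t 15.1 G mm [ -0.2684 -14.9597  75.2143] F [ 1.604  -1.0534 -2.3859] w 0.0529
lift2 t 15.82 G mm [ -1.0269 -14.7299 159.0966] F [-0.1898 -0.0762 -2.0251] w 0.0524
```

View pics/w6.png

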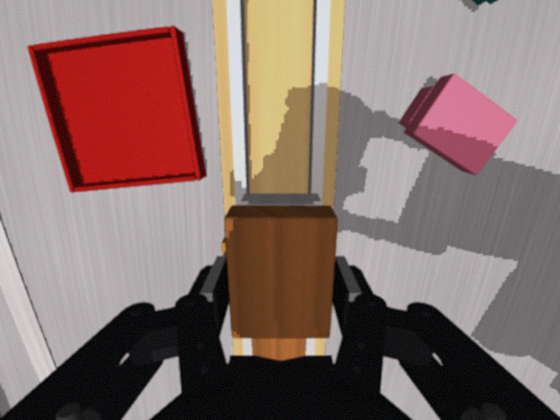

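View pics/s6c.png

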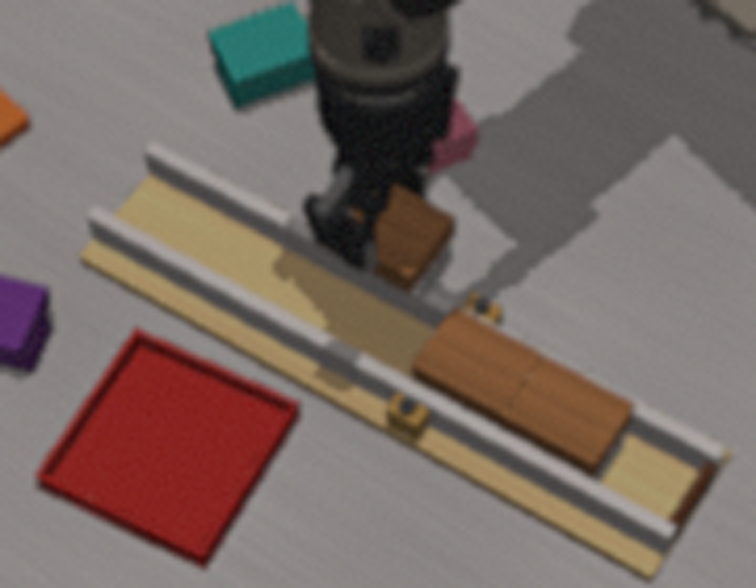

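The runner hangs level (top edge at row 210 of the wrist view, 2 N of weight) and the other two are undisturbed. Now I place it in the tray.

```bash
python3 - <<'E'
from h import *
q=Q(9-90)
r.reach([.643,-.120,.172],q); st()
r.move_straight([.643,-.120,.075],q,speed=.15)
x=r.move_straight([.643,-.120,.056],q,speed=.03,max_force=4); s=st(x);print(s["eef_pos"])
command_gripper(.07); st("rel")
r.move_straight([.643,-.120,.19],q,speed=.2)
snap("wrist","w7"); snap("scene","s7")
im=cv2.imread("pics/s7.png");cv2.imwrite("pics/s7c.png",cv2.resize(im[165:275,175:355],None,fx=4.4,fy=4.4,interpolation=cv2.INTER_CUBIC))
E
```

```text
t 16.61 G mm [142.3399 -92.254  158.3873] F [-0.284  -0.0501 -2.3507] w 0.0524
True t 17.91 G mm [143.0774 -92.6576  48.8449] F [-0.6249 -0.643   5.4403] w 0.0531
[ 0.6428 -0.12    0.0608]
rel t 18.23 G mm [142.519  -92.3509  47.7631] F [-1.456  -0.5684  1.3188] w 0.0703
```

View pics/w7.png

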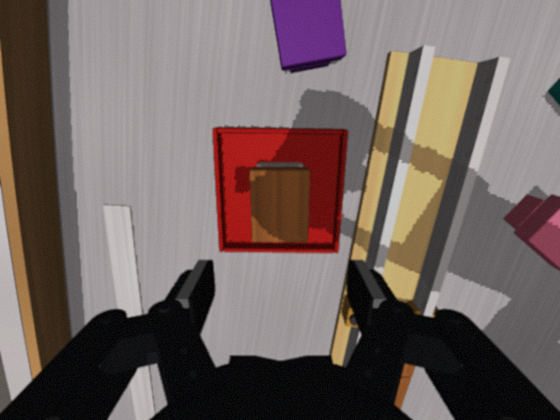

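View pics/s7c.png

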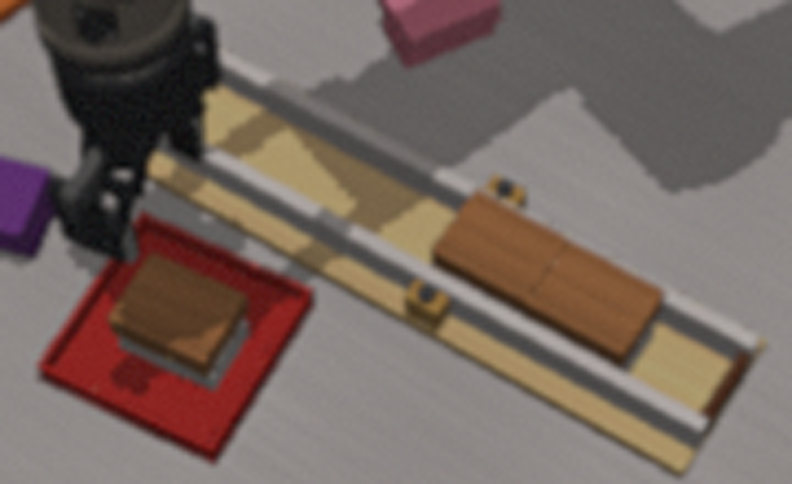

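The reject stands upright on the tray floor (wrist view (280,205), crop (180,315)). Now I push the remaining two past the exit, with the tip 4 mm above jaw height.

```bash
python3 - <<'E'
from h import *
q=Q(YAW)
command_gripper(0.0)
r.reach(G(0,-.025,.13),q); st()
r.move_straight(G(0,-.025,.051),q,speed=.15,max_force=15)
x=r.move_straight(G(0,.046,.051),q,speed=.05,max_force=8); st(x)
r.move_straight(G(0,.035,.051),q,speed=.1)
r.move_straight(G(0,.035,.15),q,speed=.2)
r.reach(G(0,-.06,.30),Q(YAW+90)); st()
snap("wrist","w8"); snap("scene","s8")
im=cv2.imread("pics/s8.png");cv2.imwrite("pics/s8c.png",cv2.resize(im[165:275,175:355],None,fx=4.4,fy=4.4,interpolation=cv2.INTER_CUBIC))
E
```

```text
t 21.09 G mm [  0.5857 -25.2715 130.3204] F [0.3217 0.4147 0.793 ] w 0.0001
False t 23.33 G mm [-0.113  46.0038 50.9203] F [0.6508 0.7635 0.3175] w -0.0003
 t 25.78 G mm [ -0.1528 -59.8105 299.1129] F [-0.0854  0.3298 -0.3973] w -0.0001
```

View pics/w8.png

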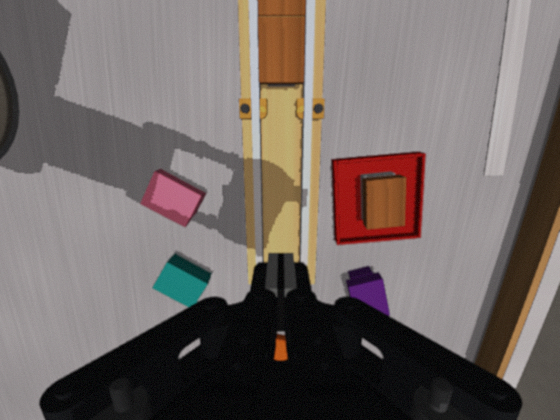

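View pics/s8c.png

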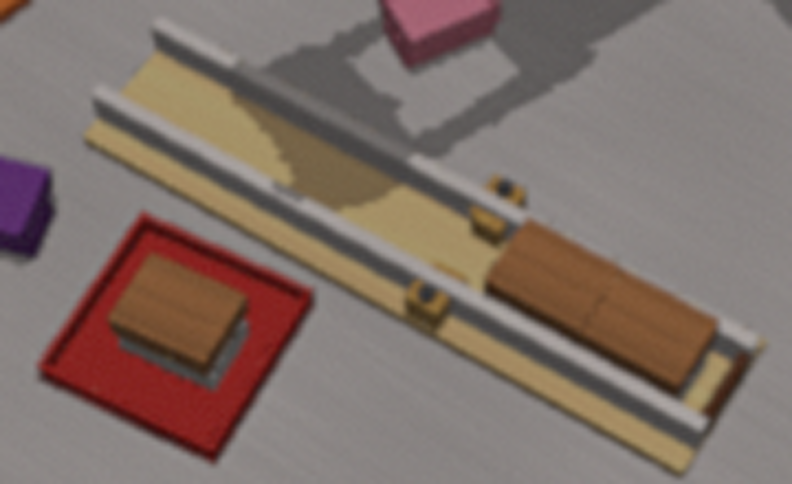

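```bash
python3 - <<'E'
from h import *
s=dict(np.load("pics/w8.npz"))
print("rear",toG(onz("wrist",281,81.5,.058,s))*1e3,"lug mid",toG(onz("wrist",281,108,.038,s))*1e3)
c=lambda u,v:(175+(u+.5)/4.4-.5,165+(v+.5)/4.4-.5)
for u in ((487,282),(530,223),(718,325),(685,380)):print(toG(onz("scene",*c(*u),.058))*1e3)
E
```

```text
rear [-0.5878 61.2033 46.    ] lug mid [-0.6087 31.9784 26.    ]
[28.3063 64.6053 46.    ]
[-22.7652  64.8059  46.    ]
[-21.9273 200.9188  46.    ]
[ 22.2057 202.3299  46.    ]
```

Both views put the rear at y≈61–65 mm, past the exit at 45 mm by a clear margin. The front is at about 201 mm, short of the stop at 217 mm. I'm handing the job in.

```bash
python3 - <<'E'
from h import *
print(r.finish_job())
E
```

```text
the job is handed in; nothing more can be done
None
```

The job is handed in after about 26 s of the 64 s allowed: two runners stand on the outfeed and the too-wide one is upright in the red tray. I got no verdict back.

- **Pushing:** I pushed all three runners together from behind. The first two slid through between the jaws. The last one stopped at the mouth at my 8 N limit, and I did not force it.
- **Reject:** From behind, its foot measured about 46 mm wide, so it was the 45 mm one. I gripped it by the cap, lifted it out and set it on the tray floor.
- **Remaining two:** I then pushed the other two on through the jaws. The rear of the last one measured y ≈ 61 mm in the wrist view and 65 mm in the scene view, with the jaw exit at 45 mm. The front is at about 201 mm, short of the end stop at 217 mm.
- **Other objects:** I never reached for the glue bottle, screwdriver, push stick or look-alikes. I did not check their positions separately afterwards.

No check failed. The only disagreement was that 3–4 mm between the two cameras, which is well inside the margin.

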